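# Load the print-test rig, stow the tools and latch it

### The arm

A 7-joint arm with a two-finger parallel gripper is mounted at the origin on the work surface. World frame = base frame: x ahead of the robot, y to its left, z up, the work surface at z = 0. Lengths are in m, angles in degrees, forces in N, time in s.
With the tool pointing down it reaches from about 0.35 to 0.775 m from the base axis. Payload 3.1 kg.
Tool frame: the origin (TCP) lies at the very end of the fingers, on their centre line; the grasp point (between the pads) lies 19 mm behind it; z points along the fingers, y is the line along which they close (so a half turn about z gives the same grasp; the last joint's range is limited). The gripper opens to 85 mm and grips with 20 to 120 N. Pads are 22 mm wide; open, the fingers measure 114 mm over their backs; the gripper's body (76 mm by 85 mm) begins 54 mm behind the grasp point. The pads swing forward as they close: fully open they stand 13 mm farther back than shut.
Start: joints at [74.387, 17.813, 0.802, 86.603, -0.252, 75.585, -1.558], TCP at [0.126, -0.535, 0.231] pointing down, gripper open.
Joint ranges: [-154.91, 154.91], [-16.99, 109.72], [-72.82, 74.43], [7.12, 147.25], [-82.49, 262.49], [11.32, 116.49], [-174.64, 174.64]. Speed limits (degrees/s): [159.86, 159.86, 180, 180, 180, 180, 180].

### API

Orientations are given as [roll, pitch, yaw] about the fixed x, y, z axes, in that order (R = Rz(yaw) Ry(pitch) Rx(roll)).
In Python, from station import robot, eyes, probe_bus gives the robot as it stands (robot), with the cameras (eyes) and the readings (probe_bus). Calls block until the motion is done:
- robot.move_to(position, orientation): joint-space move of the TCP to a pose.
- robot.line_to(position, orientation=None, velocity=0.15, f_stop=None): straight line of the TCP; orientation=None keeps the orientation; velocity is the mean speed in m/s. With f_stop (N) it stops when the force on the tool has changed by that much, and returns True; else False.
- robot.move_j(angles): joint-space move.
- robot.gripper_to(opening, force=None): opening from 0.0 (shut) to 1.0 (fully open); force is the grip in N (None keeps the last); returns when the fingers have stopped.
- robot.pause(seconds).
- robot.inverse_kinematics(position, orientation): joint angles nearest the present ones, or None.
- probe_bus.sense(): the state.
- eyes.grab_frame(name): name is "scene" or "top" or "wrist"; returns the picture (420x560x3 uint8, red, green, blue); there is no depth.
- eyes.calibration(name): a dict with "mtx" (3x3 intrinsics, pixels), "extrinsics" (4x4, takes a point from world to camera coordinates); the wrist camera has in their place "T_tool_cam" (4x4, takes a point from camera to tool coordinates, whose origin is the TCP and whose axes are the flange's). Camera axes: x right, y up, looking along -z (the intrinsics and any distortion apply to the point x, -y, -z); pixel columns grow to the right and rows downward; lengths in m; the calibration is good to about 2 mm. A picture is of the moment at which its call begins: read the wrist's pose just before it. calibration takes no time and is no camera call.
A pose or a line that the arm cannot do raises robot.PlanningError and nothing moves.
- robot.close_job(): hands the job in; it is judged then, once.
The state is a dict: "time_s": time; "joint_positions": joint angles; "dq": joint speeds; "joint_torque": joint torques, N m; "tool_pos": TCP position; "eef_rot": TCP orientation; "contact_force": force on the tool from outside, world axes, zero at the start; "torque": the same for the moment, N m; "finger_gap": opening from 0.0 (shut) to 1.0 (fully open); "gripper_force": force on a finger pad.
Only numpy, scipy, OpenCV 4.12 (cv2) and the standard library are available. Lean on these libraries where they do the work, as an engineer would, in place of code of your own. Each camera call takes 0.05 s, during which the arm holds its last target. There are 200 camera calls.

### The job

Set up the load test: slide every slotted weight on the bench sideways onto the rig's stem, lying flat in one centred stack with the largest at the bottom and smaller ones on top, each slot turned about a quarter turn or more away from every other slot. Put the spanner and the scraper into their own cutouts in the tool tray, fully down. Only when all that is done, push the rig's latch lever fully over, away from the robot; leave the other things on the bench where they are.

Things in the scene. Friction and masses are not known exactly. Their poses are not given: they have to be found in the camera images.
- stem_foot (a point): Foot of the fixed test rig's stem, on its axis, at the flat top of a round load cell (66 mm across, top 20 mm above the bench) where the lowest weight rests. Axes: the rig's, z up, yaw within 0.15 of 0. Stem 8 mm thick; 52 mm above this point a fixed head 18 mm across, 5 mm thick, stops weights passing over. Base plate 80 (x) by 260 (y) by 12 mm, reaching 55 mm to -y, 205 mm to +y.
- weight64: Slotted weight: steel disc 64 mm across, 10 mm thick, about 0.23 kg, both faces alike, lying flat, any yaw; may be absent. Slot 12 mm wide, open along its +x, running in from the edge to a flat end 6 mm past the centre. Two flats parallel to the slot make it 61 mm wide along its y: grip there. Origin at the centre, mid-thickness.
- weight64_slot (a point): Mouth of that slot: on the 64 mm disc's edge, mid-thickness, 32 mm along its +x. Absent with the disc.
- weight56: Slotted weight: steel disc 56 mm across, 10 mm thick, about 0.175 kg, both faces alike, lying flat, any yaw; may be absent. Slot 12 mm wide, open along its +x, running in from the edge to a flat end 6 mm past the centre. Two flats parallel to the slot make it 53 mm wide along its y: grip there. Origin at the centre, mid-thickness.
- weight56_slot (a point): Mouth of that slot: on the 56 mm disc's edge, mid-thickness, 28 mm along its +x. Absent with the disc.
- weight48: Slotted weight: steel disc 48 mm across, 10 mm thick, about 0.125 kg, both faces alike, lying flat, any yaw; may be absent. Slot 12 mm wide, open along its +x, running in from the edge to a flat end 6 mm past the centre. Two flats parallel to the slot make it 46 mm wide along its y: grip there. Origin at the centre, mid-thickness.
- weight48_slot (a point): Mouth of that slot: on the 48 mm disc's edge, mid-thickness, 24 mm along its +x. Absent with the disc.
- weight40: Slotted weight: steel disc 40 mm across, 10 mm thick, about 0.085 kg, both faces alike, lying flat, any yaw; may be absent. Slot 12 mm wide, open along its +x, running in from the edge to a flat end 6 mm past the centre. Two flats parallel to the slot make it 38 mm wide along its y: grip there. Origin at the centre, mid-thickness.
- weight40_slot (a point): Mouth of that slot: on the 40 mm disc's edge, mid-thickness, 20 mm along its +x. Absent with the disc.
- lever (a joint): Latch lever of the rig, rad: starts at 0 to 0.2 (leaning to the rig's -x, towards the robot); fully over at 1.0 (leaning to +x, away from the robot). Hinge along the rig's y, 34 mm above the bench, 170 mm to +y of stem_foot, 80 mm below the ball. Stays where it is left; a push of about 1 N on the ball moves it.
- lever_tip (a point): Centre of the lever's black ball, 26 mm across, on a 10 mm rod; about 104 mm above the bench at 0 and at 1.0, 114 mm at mid-swing. Between lever and stem, 100 mm to +y of stem_foot, is a black box 45 by 40 mm, its top 32 mm above the bench.
- spanner_seat (a point): In the fixed tool tray (dark slab 130 (x) by 176 (y) by 15 mm): floor of the spanner's cutout at mid-length, 6 mm above the bench, where the spanner's origin belongs. Axes: the tray's, z up, yaw within 0.15 of 0. Cutout along y, 9 mm deep, 135 mm long, 21 mm wide, but 37 mm wide over the last 40 mm at +y: the head goes to +y.
- scraper_seat (a point): In the same tray, 64 mm to -x of spanner_seat: floor of the scraper's cutout at mid-length, 6 mm above the bench, where the scraper's origin belongs. Axes: the tray's. Cutout along y, 9 mm deep, 135 mm long, 25 mm wide, but 51 mm wide over the last 60 mm at -y: the blade goes to -y. Both cutouts leave 2.5 mm all round.
- spanner: Adjustable spanner, steel, 130 mm long, lying flat along its own x, 0.16 kg: handle 16 mm wide, 16 mm high from x = -65 to 30 mm, head 32 mm wide, 16 mm high from x = 30 to 65 mm. Origin on its underside at mid-length; balances at x = +10 mm. Any yaw.
- spanner_head (a point): Point under the spanner's head, 50 mm along its +x from the origin.
- scraper: Scraper, 130 mm long, lying flat along its own x, 0.11 kg: black handle 20 mm wide, 18 mm high from x = -65 to 10 mm, flat steel blade 46 mm wide, 5 mm high from x = 10 to 65 mm. Origin on its underside at mid-length; balances at x = -7 mm. Any yaw.
- scraper_blade (a point): Point under the scraper's blade, 50 mm along its +x from the origin.
- puck0: Bystander: small purple printed puck without a slot, 30 mm across, 12 mm high; origin under its centre.
- puck1: Bystander: a second purple puck, the same.
- tape: Bystander: roll of tape lying flat, 90 mm across, 25 mm high; origin under its centre.
- shell: Bystander: blue printed dome, 84 mm across, 42 mm high; origin under its centre.
- tube: Bystander: green printed tube standing up, 68 mm across, 110 mm high; origin under its centre.
- cutter: Bystander: teal cutter knife lying along its x, handle 120 by 26 by 20 mm; origin under the handle's centre.
- cradle: Bystander: black printed cradle, 60 by 50 by 54 mm; origin under its centre.

How it is judged (in metres and radians):
On the way, in this order (a step that is already met when the one before it is completed fails the run):
1. all weights stacked on the stem in order with their slots apart, both tools down in their cutouts (horizontal distance between each of weight64, weight56, weight48, weight40 and stem_foot below 0.006 m and angle between the z axis of each of weight64, weight56, weight48, weight40 and the z axis of stem_foot, either way round below 0.08 rad and z of weight64 in the frame of stem_foot between 0 and 0.042 m and z of weight56 in the frame of stem_foot between 0 and 0.042 m and z of weight48 in the frame of stem_foot between 0 and 0.042 m and z of weight40 in the frame of stem_foot between 0 and 0.042 m and x of weight56_slot in the frame of weight64 below 0.0161 m and x of weight48_slot in the frame of weight64 below 0.0138 m and x of weight40_slot in the frame of weight64 below 0.0115 m and x of weight48_slot in the frame of weight56 below 0.0138 m and x of weight40_slot in the frame of weight56 below 0.0115 m and x of weight40_slot in the frame of weight48 below 0.0115 m and z of weight64 in the frame of stem_foot below 0.01 m and ((z of weight56 in the frame of stem_foot below 0 m and z of weight48 in the frame of stem_foot above 0 m) or (z of weight56 in the frame of stem_foot below 0.01 m and z of weight48 in the frame of stem_foot above 0.01 m) or (z of weight56 in the frame of stem_foot below 0.02 m and z of weight48 in the frame of stem_foot above 0.02 m)) and ((z of weight56 in the frame of stem_foot below 0 m and z of weight40 in the frame of stem_foot above 0 m) or (z of weight56 in the frame of stem_foot below 0.01 m and z of weight40 in the frame of stem_foot above 0.01 m) or (z of weight56 in the frame of stem_foot below 0.02 m and z of weight40 in the frame of stem_foot above 0.02 m)) and ((z of weight48 in the frame of stem_foot below 0 m and z of weight40 in the frame of stem_foot above 0 m) or (z of weight48 in the frame of stem_foot below 0.01 m and z of weight40 in the frame of stem_foot above 0.01 m) or (z of weight48 in the frame of stem_foot below 0.02 m and z of weight40 in the frame of stem_foot above 0.02 m) or (z of weight48 in the frame of stem_foot below 0.03 m and z of weight40 in the frame of stem_foot above 0.03 m)) and horizontal distance between spanner and spanner_seat below 0.006 m and z of each of spanner, spanner_head in the frame of spanner_seat below 0.003 m and x of spanner_head in the frame of spanner_seat between -0.006 and 0.006 m and y of spanner_head in the frame of spanner_seat between 0.044 and 0.056 m and horizontal distance between scraper and scraper_seat below 0.006 m and z of each of scraper, scraper_blade in the frame of scraper_seat below 0.003 m and x of scraper_blade in the frame of scraper_seat between -0.006 and 0.006 m and y of scraper_blade in the frame of scraper_seat between -0.056 and -0.044 m), for 0.3 s.
2. then the lever is pushed fully over (value of joint lever above 0.88 rad), for 0.2 s.
At the end, for the whole second after the job is handed in: All weights flat on the stem below its head, centres within 6 mm of its axis, smaller above larger, slots 55 degrees or more apart; spanner and scraper in their cutouts, both ends within 6 mm of place and 3 mm of the floor; lever past 0.88 rad; all at rest (all of step 1 and linear speed of each of weight64, weight56, weight48, weight40, spanner, scraper below 0.02 m/s and value of joint lever above 0.88 rad); the robot touches nothing.
It fails at once if a bystander is moved by more than 40 mm (distance of any of puck0, puck1, tape, shell, tube, cutter, cradle from where it was at the start of the episode above 0.04 m).
Of weight64, weight56, weight48, weight40 only 3 to 4 are there at a start; the rules pass over those that are not, and their reading is None.
At some moment in a run one of spanner, scraper may be knocked a few centimetres aside while the robot is not near it.
Once in a run the grip may slacken for a moment while it holds something.
It also fails if it takes over 210 s, if anything falls off the work surface, if the arm or the gripper's body presses on something with over 40 N, if the wrist force passes 120 N, or if a joint passes its speed limit or range.

## Working session

There is one attempt and no reset: what is moved stays moved. The work goes in short steps, each a Python script; the robot and the scene stay as the last script left them, time stands still between calls to the robot, and variables do not carry over. Pictures are saved under pics/ and viewed, at most 14 in all, crops included, and the job is handed in when it is done.

```bash
ls; mkdir -p pics; python3 - <<'E'
from station import robot, eyes, probe_bus
import cv2,numpy as np
np.set_printoptions(precision=4,suppress=True)
for n in ["scene","top"]:
    im=eyes.grab_frame(n); cv2.imwrite(f"pics/{n}0.png",cv2.cvtColor(im,cv2.COLOR_RGB2BGR))
for n in ["scene","top","wrist"]:
    print(n,eyes.calibration(n))
print(probe_bus.sense())
E
```

```text
pics
station.py
scene {'mtx': array([[385.3372,   0.    , 273.0771],
       [  0.    , 385.3372, 212.2289],
       [  0.    ,   0.    ,   1.    ]]), 'extrinsics': array([[ 0.7715,  0.6362, -0.0072, -0.3756],
       [-0.5362,  0.6562,  0.5309,  0.2848],
       [ 0.3425, -0.4058,  0.8474, -1.2428],
       [ 0.    ,  0.    ,  0.    ,  1.    ]])}
top {'mtx': array([[484.1859,   0.    , 278.0005],
       [  0.    , 484.1859, 210.6045],
       [  0.    ,   0.    ,   1.    ]]), 'extrinsics': array([[ 0.0075, -0.9997, -0.0222, -0.0635],
       [ 0.9981,  0.0062,  0.0614, -0.5528],
       [-0.0613, -0.0227,  0.9979, -1.2357],
       [ 0.    ,  0.    ,  0.    ,  1.    ]])}
wrist {'mtx': array([[323.4528,   0.    , 282.0537],
       [  0.    , 323.4528, 213.7571],
       [  0.    ,   0.    ,   1.    ]]), 'T_tool_cam': array([[ 0.0007,  0.9552,  0.296 ,  0.0756],
       [ 1.    , -0.0011,  0.0011, -0.0001],
       [ 0.0014,  0.296 , -0.9552, -0.1437],
       [ 0.    ,  0.    ,  0.    ,  1.    ]])}
{'time_s': 0.1, 'joint_positions': array([74.3883, 17.8563,  0.8027, 86.6821, -0.255 , 75.5857, -1.5562]), 'dq': array([ 0.06  , -0.1129, -0.0257, -0.1762,  0.0084,  0.0293,  0.0278]), 'joint_torque': array([  0.0007, -38.0854,   0.1464, -23.124 ,   0.0121,   0.0081,
        -0.    ]), 'tool_pos': array([ 0.1257, -0.5348,  0.2303]), 'eef_rot': array([-179.8777,    0.0026,   13.2275]), 'contact_force': array([-0.2367,  0.5066, -0.3489]), 'torque': array([-0.016 , -0.0718, -0.0072]), 'gripper_force': 0.0, 'finger_gap': 0.9983819390846095}
```

```bash
python3 -c "
import cv2
im=cv2.imread('pics/top0.png'); cv2.imwrite('pics/top0b.png',cv2.resize(im,(800,600),interpolation=cv2.INTER_CUBIC))"
```

```text
(no output)
```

View pics/top0b.png

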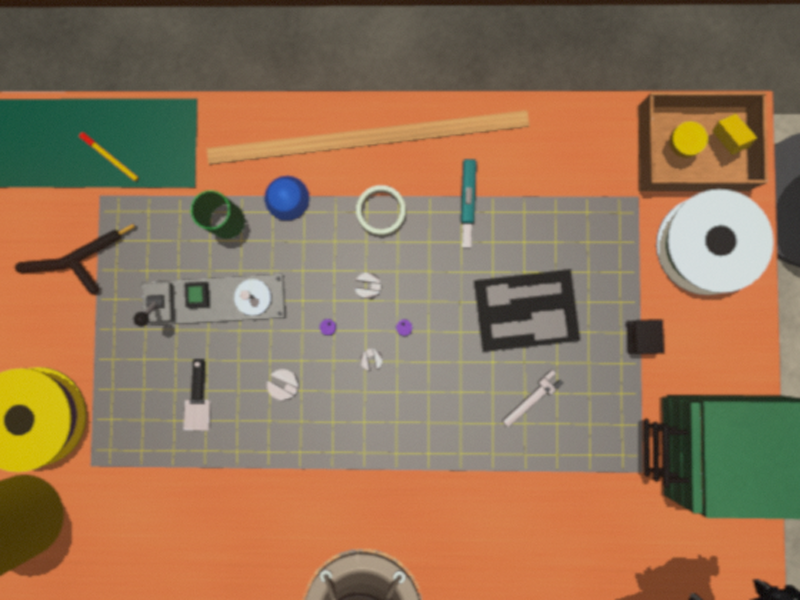

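View pics/scene0.png

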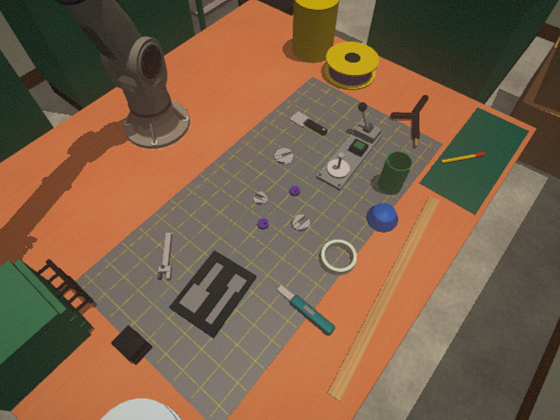

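```bash
cat > h.py <<'E'
from station import robot, eyes, probe_bus
import numpy as np, cv2
from scipy.spatial.transform import Rotation as R
from scipy.optimize import minimize
np.set_printoptions(precision=4,suppress=True)
F=np.diag([1.,-1,-1])
def cam(name,s=None):
    c=eyes.calibration(name)
    if name=="wrist":
        T=np.eye(4); T[:3,:3]=R.from_euler("xyz",s["eef_rot"],degrees=True).as_matrix(); T[:3,3]=s["tool_pos"]
        E=np.linalg.inv(T@c["T_tool_cam"])
    else: E=c["extrinsics"]
    return c["mtx"]@F@E[:3]           # 3x4 projection
def unproj(P,uv,z):
    H=np.c_[P[:,0],P[:,1],P[:,2]*z+P[:,3]]
    q=np.linalg.inv(H)@[uv[0],uv[1],1]; return q[:2]/q[2]
def rect(im,P,c,z,half=0.09,mm=0.0005):
    """metric top-down picture of plane z round c; image right=+x, down=+y"""
    n=int(2*half/mm); H=np.c_[P[:,0],P[:,1],P[:,2]*z+P[:,3]]
    A=np.array([[mm,0,c[0]-half],[0,mm,c[1]-half],[0,0,1]])
    return cv2.warpPerspective(im,H@A,(n,n),flags=cv2.INTER_LINEAR|cv2.WARP_INVERSE_MAP)
def look(p,yaw,z=0.14):
    robot.move_to([p[0],p[1],z],[180,0,yaw]); robot.pause(0.15)
    s=probe_bus.sense(); im=eyes.grab_frame("wrist")
    return im,cam("wrist",s)
def save(n,im): cv2.imwrite(f"pics/{n}.png",cv2.cvtColor(im,cv2.COLOR_RGB2BGR))
E
python3 - <<'E'
from h import *
P=cam("top"); k=0.7
for n,u,z in [("w56?",(283,384),.01),("w48?",(368,285),.01),("w40?",(372,359),.01),("loadcell",(252,297),.02),("head",(245,295),.077),("ball",(141,319),.104),
 ("scr",(198,395),.01),("span",(532,398),.016),("tray",(527,310),.015),("puck0",(328,327),.012),("puck1",(404,327),.012),("tube",(210,210),.11),("box",(197,295),.032)]:
    print(n,unproj(P,(u[0]*k,u[1]*k),z))
im=cv2.imread('pics/top0.png')
# rectified crop of the rig / weights
r=rect(im,P,(.55,.2),.015,.2,.0006); cv2.imwrite('pics/r0.png',cv2.resize(r,(600,600)))
E
```

```text
w56? [0.4014 0.1462]
w48? [ 0.5823 -0.0062]
w40? [ 0.4478 -0.0148]
loadcell [0.5584 0.2036]
head [0.558  0.2025]
ball [0.5144 0.3721]
scr [0.3801 0.3008]
span [ 0.3808 -0.3021]
tray [ 0.5382 -0.294 ]
puck0 [0.5052 0.0656]
puck1 [ 0.5061 -0.0724]
tube [0.7001 0.2572]
box [0.5606 0.3003]
```

```bash
cat > look1.py <<'E'
from h import *
T=[("w56",(.4014,.1462),.01),("w48",(.5823,-.0062),.01),("w40",(.4478,-.0148),.01),("cell",(.558,.2035),.02)]
rows=[]
for n,c,z in T:
    a=[]
    for yaw in (0,180):
        try: im,P=look(c,yaw,.16)
        except robot.PlanningError as e: print(n,yaw,e); a.append(np.zeros((300,300,3),np.uint8)); continue
        np.savez(f"{n}_{yaw}.npz",im=im,P=P)
        a.append(cv2.resize(rect(im,P,c,z,.06,.0004),(200,200)))
    rows.append(np.vstack(a)); 
save("m1",np.hstack(rows)); print(probe_bus.sense()["time_s"])
E
python3 look1.py
```

```text
12.1
```

View pics/m1.png

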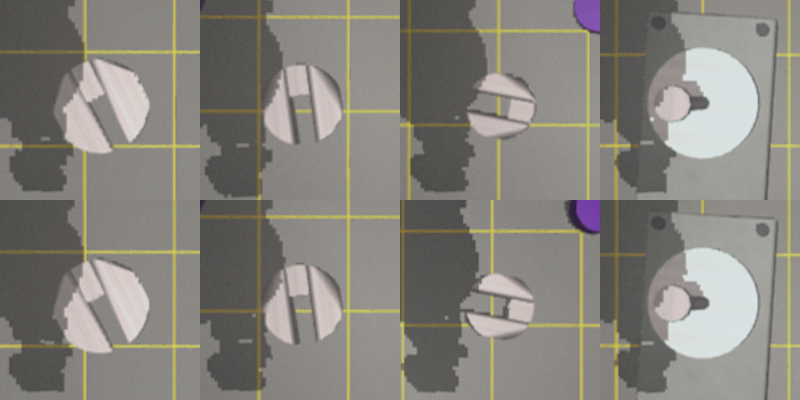

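```bash
python3 - <<'E'
from h import *
s=probe_bus.sense(); print(s["tool_pos"],s["eef_rot"],s["joint_positions"])
for n in ["w56","w48","w40","cell"]:
  for y in (0,180):
    P=np.load(f"{n}_{y}.npz")["P"]; C=-np.linalg.inv(P[:,:3])@P[:,3]; print(n,y,C)
E
```

```text
[0.558  0.2035 0.16  ] [-179.9996    0.0005    0.0009] [ -10.7853   26.5166  -15.6691   85.2412    7.4075   69.259  -117.5106]
w56 0 [0.4773 0.1457 0.3037]
w56 180 [0.4769 0.1464 0.3037]
w48 0 [ 0.6568 -0.0033  0.3046]
w48 180 [ 0.6578 -0.0061  0.3037]
w40 0 [ 0.5246 -0.0147  0.3044]
w40 180 [ 0.3726 -0.0146  0.3037]
cell 0 [0.6336 0.2034 0.3037]
cell 180 [0.6335 0.2037 0.3037]
```

```bash
cat >> h.py <<'E'
from scipy.ndimage import map_coordinates
def resample(V,step=.0008):
    V=np.array(V); pts=[];nor=[]
    for a,b in zip(V,np.roll(V,-1,0)):
        L=np.hypot(*(b-a))
        if L<1e-6: continue
        n=max(1,int(L/step)); t=((np.arange(n)+.5)/n)[:,None]
        pts.append(a+t*(b-a)); d=(b-a)/L; nor.append(np.repeat([[d[1],-d[0]]],n,0))   # ccw -> outward
    return np.vstack(pts),np.vstack(nor)
def disc_outline(D):
    r=D/2; f={.064:.0305,.056:.0265,.048:.023,.040:.019}[D]
    a0=np.arcsin(.006/r); t=np.linspace(a0,2*np.pi-a0,200)
    V=np.c_[r*np.cos(t),np.clip(r*np.sin(t),-f,f)]
    return resample(np.vstack([V,[[-.006,-.006],[-.006,.006]]]))
def circle(D):
    t=np.linspace(0,2*np.pi,120,endpoint=False); return resample(D/2*np.c_[np.cos(t),np.sin(t)])
def box_union(b):   # profile of (x0,x1,w) steps along x, ccw
    lo=[(x,-w/2) for x0,x1,w in b for x in (x0,x1)]; hi=[(x,w/2) for x0,x1,w in b[::-1] for x in (x1,x0)]
    return resample(lo+hi)
SPAN=[(-.065,.03,.016),(.03,.065,.032)]
SCR=[(-.065,.01,.020),(.01,.065,.046)]
def score(q,ims,ol,z,sign=1,d=.0012):
    c,s=np.cos(q[2]),np.sin(q[2]); M=np.array([[c,-s],[s,c]]); p=ol[0]@M.T+q[:2]; n=ol[1]@M.T; tot=0
    for g,P in ims:
        v=[]
        for k in (-d,d):
            X=np.c_[p+k*n,np.full(len(p),z),np.ones(len(p))]@P.T
            v.append(map_coordinates(g,[X[:,1]/X[:,2],X[:,0]/X[:,2]],order=1,mode="nearest"))
        x=sign*np.log((v[0]+8)/(v[1]+8))
        if sign==0: x=np.abs(np.log((v[0]+8)/(v[1]+8)))
        tot+=np.tanh(4*x).mean()
    return tot/len(ims)
def fit(ims,ol,z,c,yaws=np.arange(0,360,15),sign=1,span=.012,step=.004):
    ims=[(cv2.GaussianBlur(cv2.cvtColor(i,cv2.COLOR_RGB2GRAY),(0,0),.7).astype(float),P) for i,P in ims]
    gx=np.arange(-span,span+1e-9,step); cand=[]
    for y in np.radians(yaws):
        for dx in gx:
            for dy in gx:
                q=np.array([c[0]+dx,c[1]+dy,y]); cand.append((score(q,ims,ol,z,sign,.002),*q))
    cand.sort(reverse=True); best=None
    for k in cand[:6]:
        q0=np.array(k[1:]); S=np.array([.002,.002,.06])
        r=minimize(lambda u:-score(q0+u*S,ims,ol,z,sign),np.zeros(3),method="Nelder-Mead",options=dict(initial_simplex=np.vstack([np.zeros(3),np.eye(3)])))
        if best is None or -r.fun>best[1]: best=(q0+r.x*S,-r.fun)
    return best
E
python3 - <<'E'
from h import *
def ld(n,y): a=np.load(f"{n}_{y}.npz"); return a["im"],a["P"]
for n,c in [("w56",(.4014,.1462)),("w48",(.5823,-.0062)),("w40",(.4478,-.0148))]:
  for y in (0,180):
    b=[(round(r[1],2),D,r[0]) for D in (.064,.056,.048,.04) for r in [fit([ld(n,y)],disc_outline(D),.01,c)]]
    b.sort(key=lambda t:-t[0]); print(n,y,b[:2])
for y in (0,180):
  print("cell",fit([ld("cell",y)],circle(.066),.02,(.558,.2035),[0]),"head",fit([ld("cell",y)],circle(.018),.077,(.558,.2025),[0]))
E
```

```text
w56 0 [(np.float64(0.8), 0.056, array([0.4017, 0.1505, 1.0992])), (np.float64(0.5), 0.048, array([0.4038, 0.1548, 1.0869]))]
w56 180 [(np.float64(0.79), 0.056, array([0.4017, 0.1505, 1.0934])), (np.float64(0.5), 0.048, array([0.404 , 0.1546, 1.1146]))]
w48 0 [(np.float64(0.48), 0.048, array([ 0.5827, -0.0024,  1.4033])), (np.float64(0.37), 0.04, array([ 0.5833, -0.0071,  2.0493]))]
w48 180 [(np.float64(0.49), 0.048, array([ 0.5827, -0.0024,  1.4003])), (np.float64(0.36), 0.04, array([ 0.583 , -0.0071,  2.0265]))]
w40 0 [(np.float64(0.47), 0.04, array([ 0.4467, -0.0109,  3.3422])), (np.float64(0.31), 0.048, array([ 0.4451, -0.0059,  3.7653]))]
w40 180 [(np.float64(0.44), 0.04, array([ 0.4469, -0.011 ,  3.2297])), (np.float64(0.38), 0.048, array([ 0.4465, -0.0046,  1.3693]))]
cell (array([0.5592, 0.2053, 0.0724]), np.float64(0.8478382570300217)) head (array([0.558 , 0.2041, 0.0112]), np.float64(0.44962417325555204))
cell (array([0.5592, 0.2052, 0.0391]), np.float64(0.8465363598803421)) head (array([0.5579, 0.2042, 0.067 ]), np.float64(0.44967101476209076))
```

```bash
cat >> h.py <<'E'
def wrap(a): return (a+180)%360-180
def goto(p,yaw,exact=True):
    """joint move, tool down; if the planner took the half-turn twin, turn joint 7 by 180"""
    robot.move_to(list(p),[180,0,wrap(yaw)])
    s=probe_bus.sense(); e=wrap(s["eef_rot"][2]-yaw)
    if exact and abs(e)>90:
        j=np.array(s["joint_positions"]); j[6]+=180 if j[6]<0 else -180; robot.move_j(j.tolist())
    s=probe_bus.sense(); return s["tool_pos"],s["eef_rot"]
def shot(p,yaw,z=.16):
    goto([p[0],p[1],z],yaw); robot.pause(.25); s=probe_bus.sense(); im=eyes.grab_frame("wrist"); return im,cam("wrist",s)
E
python3 - <<'E'
from h import *
c=(.559,.205); V=[]
for y in (180,90):
    v=shot(c,y); print(probe_bus.sense()["eef_rot"],probe_bus.sense()["joint_positions"]); V.append(v)
    print(y,fit([v],circle(.066),.02,c,[0]),fit([v],circle(.018),.077,c,[0]))
np.savez("cellv.npz",a=V[0][0],b=V[1][0])
r=[rect(v[0],v[1],c,z,.06,.0003) for v in V for z in (.02,)]
save("m2",np.hstack(r)); print(probe_bus.sense()["time_s"])
E
```

```text
[-179.9952   -0.0007 -179.9952] [ 15.8732  39.2833 -61.7739  83.9023  34.8433  77.5569  42.086 ]
180 (array([ 0.5602,  0.2053, -0.0712]), np.float64(0.8017114238232416)) (array([ 0.5639,  0.2073, -1.482 ]), np.float64(0.43738625871427955))
[-179.9827   -0.0067   90.0101] [  5.686   31.5729 -41.5631  84.2873  21.3754  72.2509 -38.1811]
90 (array([ 0.5598,  0.2048, -0.0035]), np.float64(0.7577923210190669)) (array([0.5609, 0.2166, 0.0172]), np.float64(0.2198027718541354))
16.3333
```

View pics/m2.png

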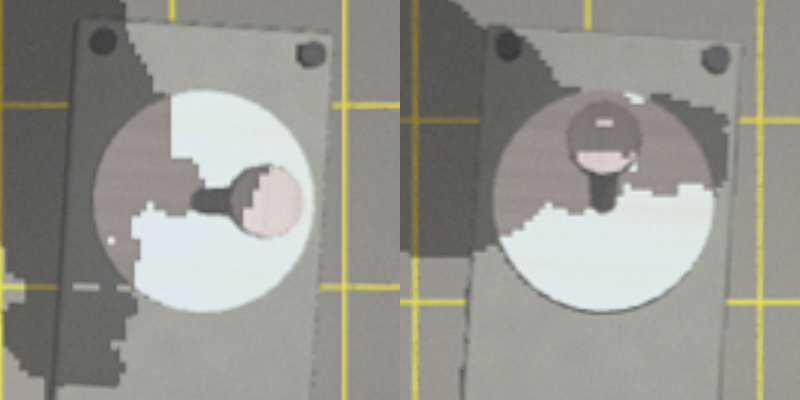

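```bash
cat >> h.py <<'E'
def pick_disc(x,y,yaw,flat,force=60,up=.0025):
    """yaw deg of slot; returns tcp height while gripping"""
    robot.gripper_to(min(1,(flat+.009)/.085)); goto([x,y,.08],yaw)
    robot.line_to([x,y,.022],velocity=.12)
    hit=robot.line_to([x,y,-.008],velocity=.02,f_stop=3)
    z=probe_bus.sense()["tool_pos"][2]; robot.line_to([x,y,z+up],velocity=.03)
    robot.gripper_to(0.0,force); s=probe_bus.sense()
    print("contact",hit,z,"gap mm",s["finger_gap"]*85,"F",s["gripper_force"],"yaw",s["eef_rot"][2])
    robot.line_to([x,y,.12],velocity=.15); return z+up
E
python3 - <<'E'
from h import *
z=pick_disc(.4017,.1505,62.8,.053)
s=probe_bus.sense(); print(s["finger_gap"]*85,s["contact_force"],s["tool_pos"])
S=np.array([.5597,.2052])
goto([S[0]-.075,S[1],.12],0); robot.pause(.2); s=probe_bus.sense(); print(s["tool_pos"],s["eef_rot"],s["finger_gap"]*85,s["contact_force"],s["time_s"],z)
save("w1",eyes.grab_frame("wrist"))
E
```

```text
contact True -0.005555674392642148 gap mm 50.6713983914759 F 62.402611915022135 yaw 62.78919635273285
51.05595858216114 [-0.1017 -0.0194 -2.2034] [0.4007 0.15   0.119 ]
[0.4845 0.2048 0.1199] [179.9819   0.0143  -0.0018] 51.26599882233451 [ 0.7771 -0.5205 -1.6808] 22.0583 -0.003055674392642148
```

View pics/w1.png

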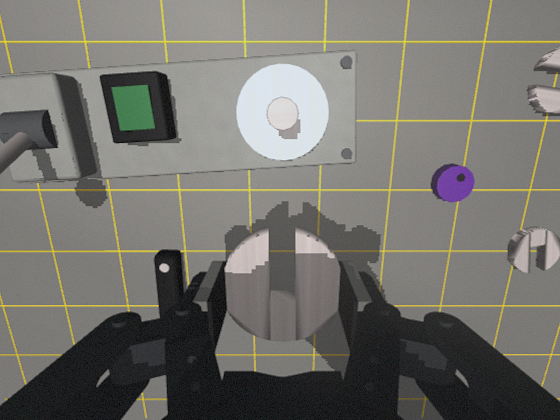

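```bash
cat >> h.py <<'E'
S=np.array([.5597,.2052])
def place_disc(zg,level,yaw,flat,start=.075):
    """zg: tcp height of grip with disc on bench; slide along yaw onto the stem, lower, let go"""
    d=np.array([np.cos(np.radians(yaw)),np.sin(np.radians(yaw))]); z=.020+level*.010+zg
    a=S-start*d; robot.line_to([a[0],a[1],z+.0025],velocity=.12); robot.pause(.2)
    g=[S-.02*d,S+.003*d]
    f0=probe_bus.sense()["contact_force"]
    h1=robot.line_to([*g[0],z+.0025],velocity=.08,f_stop=5); s=probe_bus.sense(); print("enter",h1,s["tool_pos"],s["contact_force"]-f0)
    if h1: return False
    h2=robot.line_to([*g[1],z+.0025],velocity=.03,f_stop=4); s=probe_bus.sense(); p=s["tool_pos"]
    print("end",h2,"along",(p[:2]-S)@d,s["contact_force"]-f0,"gap",s["finger_gap"]*85)
    p=p[:2]-(.0015 if h2 else .003)*d
    robot.line_to([*p,z+.0025],velocity=.03)
    h3=robot.line_to([*p,z-.003],velocity=.02,f_stop=3); s=probe_bus.sense(); print("down",h3,s["tool_pos"][2]-z,"gap",s["finger_gap"]*85)
    robot.gripper_to(min(1,(flat+.014)/.085)); robot.line_to([*p,.15],velocity=.15)
    return True
E
python3 - <<'E'
from h import *
print(place_disc(-.003056,0,0,.053)); s=probe_bus.sense(); print(s["time_s"],s["contact_force"])
v=shot(S-[.0,0],0,.17); print(fit([v],disc_outline(.056),.03,S,[-10,0,10]))
save("w2",v[0])
E
```

```text
enter False [0.5389 0.2053 0.0192] [-0.7013 -1.0247 -0.6479]
end False along 0.002907740907661105 [-0.5935 -1.0729 -0.62  ] gap 51.28573398626134
down True 0.0005297816245920274 gap 50.86011800491213
True
26.9 [-0.4231 -1.1175 -0.4755]
(array([ 0.5607,  0.2007, -0.2449]), np.float64(0.298145047980826))
```

View pics/w2.png

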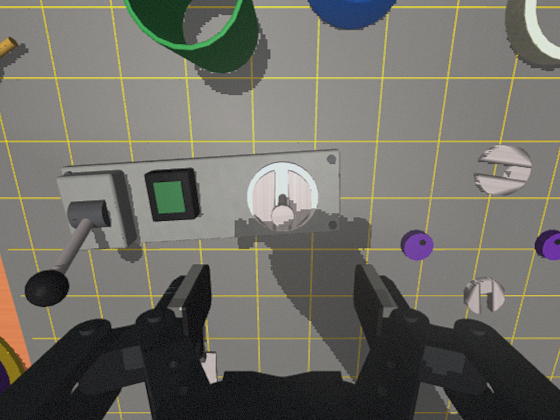

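```bash
python3 - <<'E'
from h import *
z=pick_disc(.5827,-.0024,80.3,.046)
goto([S[0],S[1]-.075,.12],90); robot.pause(.2); s=probe_bus.sense(); print(s["tool_pos"],s["eef_rot"],s["finger_gap"]*85,z)
save("w3",eyes.grab_frame("wrist"))
print(place_disc(z,1,90,.046)); s=probe_bus.sense(); print(s["time_s"],s["contact_force"])
robot.pause(.2); save("w4",eyes.grab_frame("wrist"))
a=cv2.imread("pics/w3.png");b=cv2.imread("pics/w4.png"); cv2.imwrite("pics/w34.png",np.hstack([a[:,80:480],b[:,80:480]]))
E
```

```text
contact True -0.0038650353648743557 gap mm 43.10177262211449 F 61.453327713534236 yaw 80.29574010324635
[0.5601 0.1282 0.1193] [-179.9552    0.0664   89.823 ] 43.7029402818802 -0.0013650353648743557
enter False [0.5598 0.1845 0.0309] [ 0.958  -1.3977 -0.6666]
end False along 0.002813979287772994 [-0.0112 -0.5074  0.4822] gap 43.055689758527954
down True 0.00030275172031529046 gap 43.52569048748943
True
37.9 [0.0255 0.0152 0.511 ]
```

View pics/w34.png

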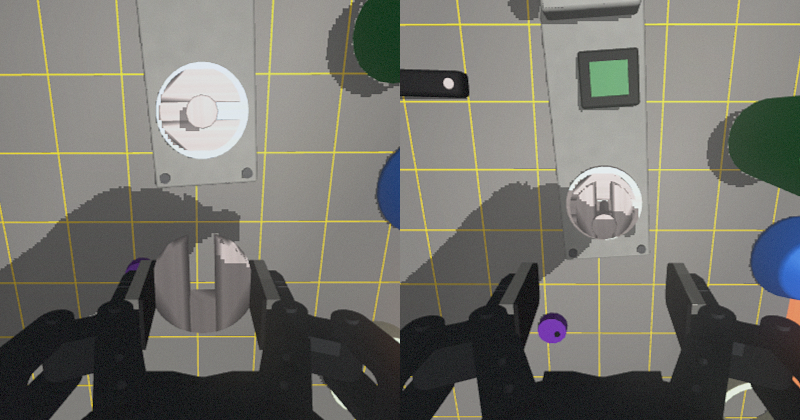

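```bash
python3 - <<'E'
from h import *
v=shot((.4468,-.0109),-168.5,.16); r=fit([v],disc_outline(.04),.01,(.4468,-.0109),np.arange(170,215,6),span=.006,step=.002); print(r)
z=pick_disc(r[0][0],r[0][1],np.degrees(r[0][2]),.038)
goto([S[0],S[1]+.075,.14],-90); robot.pause(.2); s=probe_bus.sense(); print(s["tool_pos"],s["eef_rot"],s["finger_gap"]*85,z)
save("w5",eyes.grab_frame("wrist"))
print(place_disc(z,2,-90,.038)); s=probe_bus.sense(); print(s["time_s"],s["contact_force"])
robot.pause(.2); save("w6",eyes.grab_frame("wrist"))
a=cv2.imread("pics/w5.png");b=cv2.imread("pics/w6.png"); cv2.imwrite("pics/w56.png",np.hstack([a[:,80:480],b[:,80:480]]))
E
```

```text
(array([ 0.4473, -0.0103,  3.7067]), np.float64(0.4470395928540089))
contact True -0.0024332106449318665 gap mm 37.10089161270423 F 59.348182305693626 yaw -147.64956146757137
[0.5605 0.2782 0.1401] [-179.9611   -0.0659  -90.1792] 36.980115782430424 6.678935506813357e-05
enter True [0.5602 0.2286 0.0421] [0.4773 0.3039 0.4675]
False
47.3833 [0.5871 1.0381 0.7973]
```

View pics/w56.png

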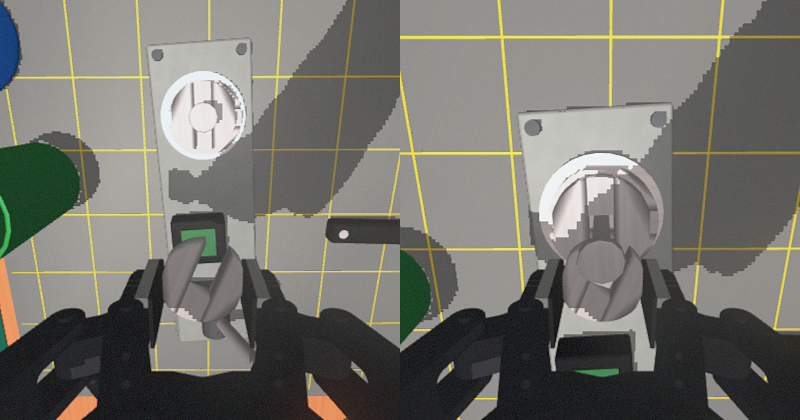

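```bash
python3 - <<'E'
from h import *
s=probe_bus.sense(); p=s["tool_pos"]
robot.line_to([p[0],p[1]+.05,p[2]],velocity=.1); robot.line_to([p[0],p[1]+.05,.14],velocity=.15)
c=(.4473,-.0103)
goto([*c,.08],-147.65); robot.line_to([*c,.008],velocity=.12); robot.line_to([*c,-.004],velocity=.02,f_stop=3)
robot.gripper_to(.65); robot.line_to([*c,.1],velocity=.15)
v=[]
for yw in (-168.5,-78.5):
    x=shot(c,yw,.15); v.append(x); print(fit([x],disc_outline(.04),.01,c,np.arange(178,206,4),span=.006,step=.002))
print(fit(v,disc_outline(.04),.01,c,np.arange(178,206,4),span=.006,step=.002)); print(probe_bus.sense()["time_s"])
save("m3",np.hstack([cv2.resize(rect(a,P,c,.01,.03,.00015),(400,400)) for a,P in v]))
E
```

```text
(array([ 0.4471, -0.0092,  3.6428]), np.float64(0.4774231740286822))
(array([ 0.4466, -0.0103,  3.3001]), np.float64(0.5060229915160446))
(array([ 0.4468, -0.0104,  3.1576]), np.float64(0.4590181515855277))
55.0167
```

View pics/m3.png

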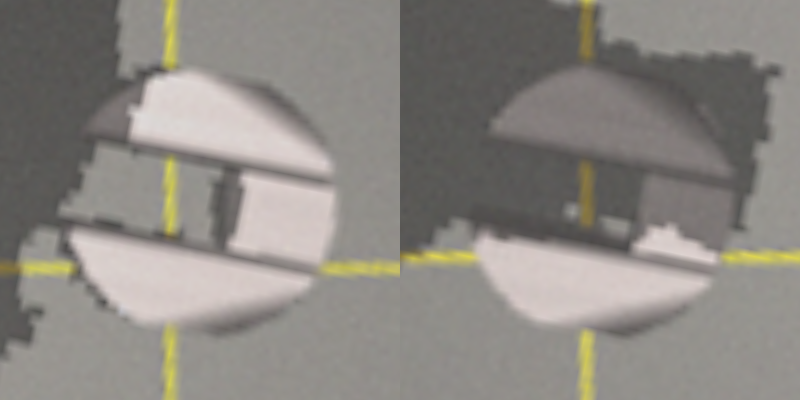

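```bash
python3 - <<'E'
from h import *
z=pick_disc(.448,-.0103,190.5,.038)
goto([S[0],S[1]+.075,.14],-90); robot.pause(.2); s=probe_bus.sense(); print(s["tool_pos"],s["eef_rot"],s["finger_gap"]*85,z)
save("w7",eyes.grab_frame("wrist"))
print(place_disc(z,2,-90,.038)); s=probe_bus.sense(); print(s["time_s"],s["contact_force"])
robot.pause(.2); save("w8",eyes.grab_frame("wrist"))
a=cv2.imread("pics/w7.png");b=cv2.imread("pics/w8.png"); cv2.imwrite("pics/w78.png",np.hstack([a[:,80:480],b[:,80:480]]))
E
```

```text
contact True -0.0024452829559481713 gap mm 35.702612827502385 F 59.7274836525321 yaw -169.5124849679324
[0.5603 0.2783 0.1401] [-179.9668   -0.0865  -90.1607] 35.728363010071746 5.4717044051828725e-05
enter False [0.5596 0.2259 0.0428] [-0.1646  0.0198 -0.8697]
end False along 0.002349509606764194 [ 0.4816  1.891  -1.4066] gap 35.53088326648104
down True 0.00039139110666987914 gap 35.8646432729769
True
65.9 [ 0.728   0.275  -0.0892]
```

View pics/w78.png

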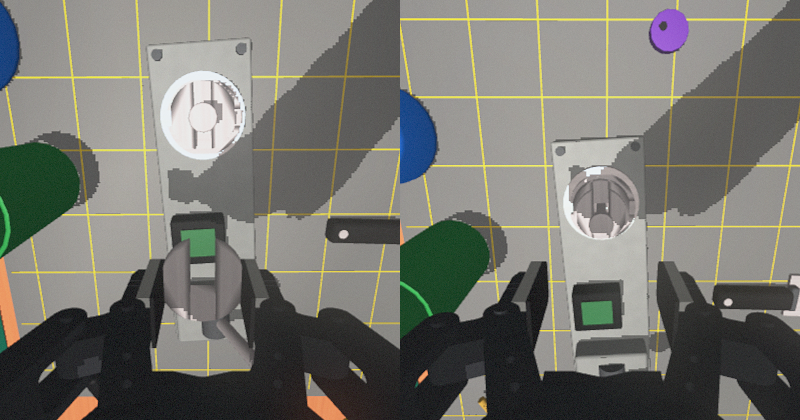

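```bash
sed -i 's/np.full(len(p),z)/np.broadcast_to(z,len(p))/; /if sign==0/d' h.py
cat >> h.py <<'E'
def rot(ol,a,t=(0,0)):
    c,s=np.cos(a),np.sin(a); M=np.array([[c,-s],[s,c]]); return ol[0]@M.T+t,ol[1]@M.T
def tray_ol():
    a=rot(box_union([(-.0675,.0275,.021),(.0275,.0675,.037)]),np.pi/2)
    b=rot(box_union([(-.0675,.0075,.025),(.0075,.0675,.051)]),-np.pi/2,(-.064,0))
    return np.vstack([a[0],b[0]]),np.vstack([a[1],b[1]])
def scr_ol():
    h=box_union([(-.065,.01,.020)]); b=box_union([(.01,.065,.046)])
    kh=h[0][:,0]<.0099; kb=b[0][:,0]>.0105
    p=np.vstack([h[0][kh],b[0][kb]]); n=np.vstack([h[1][kh],b[1][kb]]); k=kh.sum()
    z=np.r_[np.full(k,.018),np.full(kb.sum(),.005)]; sg=np.r_[-np.ones(k),np.ones(kb.sum())]
    return (p,n),z,sg
E
cat > look2.py <<'E'
from h import *
import pickle
D={}
tr=(.538,-.294); sp=(.381,-.302); sc=(.380,.301)
for n,c,z,ys in [("scr",sc,.17,(90,-90)),("span",sp,.17,(90,-90)),("tray",tr,.2,(90,-90))]:
    D[n]=[]
    for y in ys:
        try: D[n].append(shot(c,y,z))
        except robot.PlanningError as e: print(n,y,e)
pickle.dump(D,open("D.pkl","wb")); print(probe_bus.sense()["time_s"])
o,z,sg=scr_ol()
T=np.arange(-9,10,3)
for v in [[a] for a in D["scr"]]+[D["scr"]]: print("scr",fit(v,o,z,sc,np.arange(160,201,5),sg,.016,.004))
for v in [[a] for a in D["span"]]+[D["span"]]: print("span",fit(v,box_union(SPAN),.016,sp,np.arange(-75,-15,5),1,.016,.004))
for v in [[a] for a in D["tray"]]+[D["tray"]]: print("tray",fit(v,tray_ol(),.015,(.57,-.294),T,1,.016,.004))
m=[cv2.resize(rect(*D[n][0],c,z,h,.0005),(266,266)) for n,c,z,h in [("scr",sc,.018,.09),("span",sp,.016,.09),("tray",tr,.015,.11)]]
m2=[cv2.resize(rect(*D[n][-1],c,z,h,.0005),(266,266)) for n,c,z,h in [("scr",sc,.018,.09),("span",sp,.016,.09),("tray",tr,.015,.11)]]
save("m4",np.vstack([np.hstack(m),np.hstack(m2)]))
E
python3 look2.py
```

```text
tray -90 the arm cannot take that pose within its joint ranges
80.4917
scr (array([0.3825, 0.3059, 3.1362]), np.float64(0.8778868352966268))
scr (array([0.3823, 0.3041, 3.0871]), np.float64(0.796472905391916))
scr (array([0.3824, 0.3055, 3.1212]), np.float64(0.6532614178999292))
span (array([ 0.3875, -0.2798, -0.7937]), np.float64(0.31951648714478026))
span (array([ 0.389 , -0.2792, -0.791 ]), np.float64(0.614147676377367))
span (array([ 0.3891, -0.2789, -0.7972]), np.float64(0.45105304202958363))
tray (array([ 0.5728, -0.2863,  0.1254]), np.float64(0.9039896825424031))
tray (array([ 0.5728, -0.2863,  0.1254]), np.float64(0.9039896825424031))
```

View pics/m4.png

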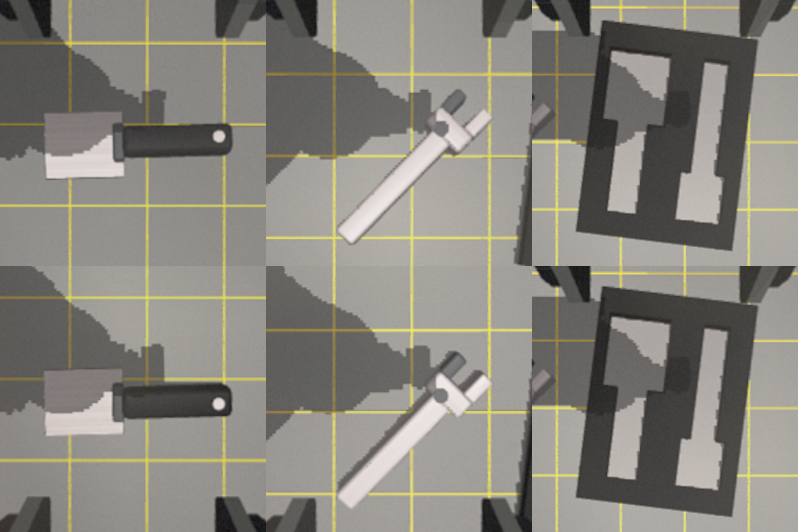

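```bash
cat >> h.py <<'E'
def pick_tool(q,off,zg,w,force=90):
    """q=(x,y,yaw rad) of tool, grip at off along it"""
    g=q[:2]+off*np.array([np.cos(q[2]),np.sin(q[2])]); yaw=np.degrees(q[2])
    robot.gripper_to((w+.014)/.085); goto([*g,.09],yaw); robot.line_to([*g,zg],velocity=.12); robot.pause(.1)
    robot.gripper_to(0,force); s=probe_bus.sense(); print("grip gap",s["finger_gap"]*85,s["gripper_force"],s["tool_pos"])
    robot.line_to([*g,.10],velocity=.15)
def seat(tq,k):  # tray pose -> target pose (x,y,yaw)
    c,s=np.cos(tq[2]),np.sin(tq[2])
    return np.array([tq[0],tq[1],tq[2]+np.pi/2]) if k=="span" else np.array([tq[0]-.064*c,tq[1]-.064*s,tq[2]-np.pi/2])
def over_tool(t,off,z):
    g=t[:2]+off*np.array([np.cos(t[2]),np.sin(t[2])]); goto([*g,z],np.degrees(t[2])); return g
E
python3 - <<'E'
from h import *
import pickle
D=pickle.load(open("D.pkl","rb")); tr=(.54,-.29); vs=[D["tray"][0]]
for y in (0,180,-60):
    try:
        v=shot(tr,y,.2); vs.append(v); print(y,probe_bus.sense()["eef_rot"][2],fit([v],tray_ol(),.015,(.5728,-.287),[4,7,10],1,.006,.003))
    except robot.PlanningError as e: print(y,e)
pickle.dump(vs,open("T.pkl","wb"))
sp=(.389,-.279); v=shot(sp,-45,.17)
q=fit([v],box_union(SPAN),.016,sp,np.arange(-60,-30,5),1,.008,.004); print("span",q, probe_bus.sense()["time_s"])
pickle.dump(v,open("V.pkl","wb"))
E
```

```text
0 0.008089559921652452 (array([ 0.5742, -0.2877,  0.1242]), np.float64(0.8882096732202104))
180 179.9965608126302 (array([ 0.5717, -0.2878,  0.1233]), np.float64(0.8647532343564323))
-60 -60.00649433527598 (array([ 0.5737, -0.289 ,  0.1259]), np.float64(0.9304714094304329))
span (array([ 0.3895, -0.279 , -0.8001]), np.float64(0.3780049730111862)) 89.4417
```

```bash
cat >> h.py <<'E'
TQ=np.array([.5730,-.2877,.1247])
def place_tool(t,off,zg,w):
    g=over_tool(t,off,.10); robot.pause(.1); z=zg+.006
    robot.line_to([*g,z+.012],velocity=.12)
    h=robot.line_to([*g,z-.002],velocity=.025,f_stop=4); s=probe_bus.sense()
    print("place stop",h,"above floor",s["tool_pos"][2]-z,"gap",s["finger_gap"]*85,s["contact_force"],s["time_s"])
    return g,s["tool_pos"][2]-z
E
python3 - <<'E'
from h import *
q=np.array([.3892,-.2792,np.radians(-45.6)])
pick_tool(q,.010,.011,.016)
g,e=place_tool(seat(TQ,"span"),.010,.011,.016)
if e<.002:
    robot.gripper_to((.016+.014)/.085); robot.line_to([*g,.12],velocity=.15)
    v=shot(TQ[:2]+[-.02,0],97,.2); save("w9",rect(*v,TQ[:2]+[-.032,0],.015,.1,.0004)); print(probe_bus.sense()["time_s"])
else: save("w9",eyes.grab_frame("wrist"))
E
```

```text
grip gap 11.648848332027045 88.16993530606851 [ 0.3968 -0.2869  0.0121]
place stop True above floor 0.001208871022040925 gap 11.636400908667586 [-0.7418  0.4562  5.296 ] 95.225
97.1
```

View pics/w9.png

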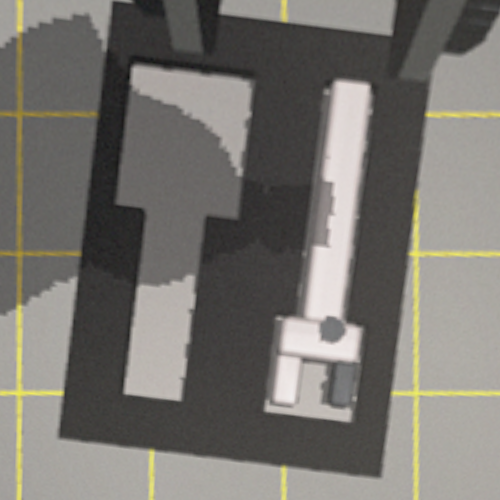

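```bash
python3 - <<'E'
from h import *
sc=(.3824,.305); v=shot(sc,90,.17); o,z,sg=scr_ol()
r=fit([v],o,z,sc,np.arange(140,221,8),sg,.03,.005); print(r)
q=r[0]
if r[1]<.7: save("wa",v[0]); raise SystemExit("low score")
q=q-[0,0,np.pi]; pick_tool(q,.007,.0115,.020)
t=seat(TQ,"scr")+[0,0,np.pi]
g,e=place_tool(t,.007,.0115,.020)
if e<.0025:
    robot.gripper_to((.020+.014)/.085); robot.line_to([*g,.12],velocity=.15)
v=shot(TQ[:2]+[-.02,0],97,.2); a=rect(*v,TQ[:2]+[-.032,0],.015,.1,.0005)
p=cam("top"); b=eyes.grab_frame("top"); c=cv2.resize(rect(b,p,S,.05,.05,.00025),(400,400)); save("wa",np.hstack([a,c])); print(probe_bus.sense()["time_s"])
E
```

```text
(array([0.3823, 0.3058, 3.1386]), np.float64(0.8668914583435718))
grip gap 16.526128156271106 88.03926229476929 [0.3901 0.3063 0.0128]
place stop True above floor 0.0013307066252610696 gap 16.497041922767632 [ 0.7475 -0.9299  3.9032] 106.9
108.8583
```

View pics/wa.png

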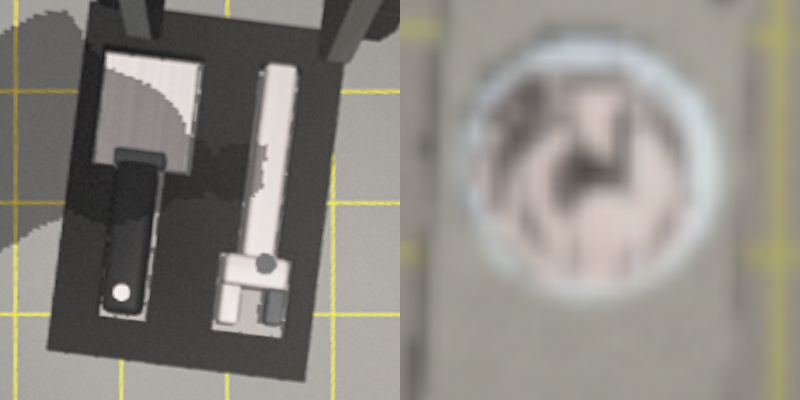

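```bash
python3 - <<'E'
from h import *
goto([.45,-.1,.22],0)
a=shot(S,0,.16); b=shot(S,90,.16)
v=shot(S+[-.015,.12],0,.2)
ims=[cv2.resize(rect(*x,S,.05,.045,.0002),(266,266)) for x in (a,b)]+[cv2.resize(rect(*v,(.545,.36),.104,.09,.0005),(266,266))]
save("wb",np.hstack(ims))
print("ball",fit([v],circle(.026),.104,(.508,.371),[0],-1,.02,.004)); 
for x in (a,b): print("d40",[fit([x],circle(D),z,S,[0],1,.006,.003) for D,z in ((.048,.04),(.056,.03))])
goto([.44,.364,.2],5); robot.gripper_to(0); print(probe_bus.sense()["time_s"])
E
```

```text
ball (array([ 0.5142,  0.3746, -0.169 ]), np.float64(0.9478076870708482))
d40 [(array([0.5667, 0.2124, 0.0564]), np.float64(0.4145115825038104)), (array([ 0.5651,  0.2088, -0.0116]), np.float64(0.33419578110960074))]
d40 [(array([0.5551, 0.2003, 0.0243]), np.float64(0.251187418691318)), (array([0.5644, 0.2092, 0.0478]), np.float64(0.3417329185398223))]
116.4583
```

View pics/wb.png

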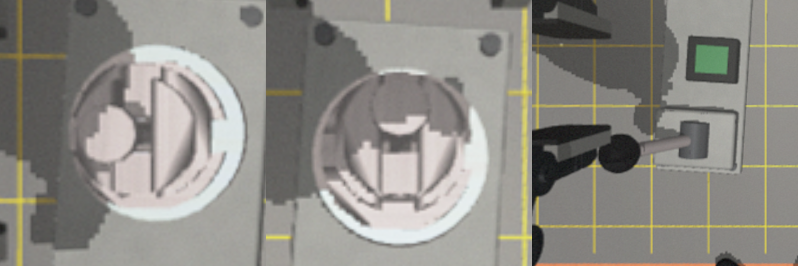

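```bash
python3 - <<'E'
from h import *
v=shot(TQ[:2]+[-.02,0],97,.2); a=rect(*v,TQ[:2]+[-.032,0],.015,.1,.0005)
old=cv2.cvtColor(cv2.imread("pics/wa.png")[:,:400],cv2.COLOR_BGR2RGB)
d=np.abs(a.astype(int)-old).max(2); print("changed px",(d>40).sum(),"of",d.size)
if (d>40).mean()>.02: raise SystemExit("tray changed")
goto([.44,.366,.2],5); u=np.array([np.cos(.087),np.sin(.087)])
p0=np.array([.5142,.3746])-.055*u; robot.line_to([*p0,.2],velocity=.2); robot.line_to([*p0,.095],velocity=.12)
h=robot.line_to([*(p0+u*.075),.095],velocity=.08,f_stop=15); s=probe_bus.sense(); print(h,s["tool_pos"],s["contact_force"])
if not h: 
    h=robot.line_to([*(p0+u*.118),.095],velocity=.03,f_stop=12); s=probe_bus.sense(); print(h,s["tool_pos"],s["contact_force"])
robot.line_to([*p0,.095],velocity=.1); robot.line_to([*p0,.2],velocity=.15)
v=shot(S+[-.015,.12],0,.2); np.savez("lev.npz",im=v[0],P=v[1])
print("ball",fit([v],circle(.026),.104,(.5835,.378),[0],-1,.02,.004),probe_bus.sense()["time_s"])
E
```

```text
changed px 7304 of 160000tray changed
```

```bash
python3 - <<'E'
from h import *
v=shot(TQ[:2]+[-.02,0],97,.2); a=rect(*v,TQ[:2]+[-.032,0],.015,.1,.0005)
old=cv2.cvtColor(cv2.imread("pics/wa.png")[:,:400],cv2.COLOR_BGR2RGB)
d=(np.abs(a.astype(int)-old).max(2)>40).astype(float)
print((cv2.resize(d,(16,16),interpolation=cv2.INTER_AREA)*100).astype(int))
E
```

```text
[[ 2  5 11  0 16 24 22 39 64 77 86 98 79 99 99 99]
 [ 1  0  0 18  0  0  0  0  0  0  0  4  7 30 75 44]
 [ 0  0  0  0  0  0  0  1  0  0  0  0  0  7  6  0]
 [ 0  0  0  0  0  2  3  0  0  0  0  0  0  0  0  0]
 [ 0  0  0  0  0  0  0  3  0  0  0  0  0  0  0  0]
 [ 0  0  0  0  0  0  0  9  0  0  3  0  0  0  0  0]
 [ 0  0  0  0  0  0  0  0  0  0 21  0  0  0  0  0]
 [ 0  0  0  0  0  0  0  0  0  0 22  0  0  0  0  0]
 [ 0  1  2  0  0  0  0  0  0  0  0  0  0  0  0  0]
 [19 24  0  0  0  0  0  0  0  0  0  0  0  0  0  0]
 [15  0  0  0  0  0  1  0  0  0  0  0  0  0  0  0]
 [ 0  0  0  0  0  0  0  0  0  0  0  0  0  0  0  0]
 [ 0  0  0  0  0  0  0  0  0  0  0  0  0  0  0  0]
 [ 0  0  0  0  0  0  0  0  0  0  0  0  0  0  0  0]
 [ 0  0  0  0  0  0  0  0  0  0  0  0  0  0  0  0]
 [ 0  0  0  0  0  0  0  0  0  0  0  0  0  0  0  0]]
```

Only the gripper and its shadow differ; the tools are unmoved. Push the lever.

```bash
python3 - <<'E'
from h import *
goto([.44,.366,.2],5); u=np.array([np.cos(.087),np.sin(.087)])
p0=np.array([.5142,.3746])-.055*u; robot.line_to([*p0,.2],velocity=.2); robot.line_to([*p0,.095],velocity=.12)
h=robot.line_to([*(p0+u*.075),.095],velocity=.08,f_stop=15); s=probe_bus.sense(); print(h,s["tool_pos"],s["contact_force"])
if not h: 
    h=robot.line_to([*(p0+u*.118),.095],velocity=.03,f_stop=12); s=probe_bus.sense(); print(h,s["tool_pos"],s["contact_force"])
robot.line_to([*p0,.095],velocity=.1); robot.line_to([*p0,.2],velocity=.15)
v=shot(S+[-.015,.12],0,.2); np.savez("lev.npz",im=v[0],P=v[1])
print("ball",fit([v],circle(.026),.104,(.5835,.378),[0],-1,.02,.004),probe_bus.sense()["time_s"])
E
```

```text
False [0.5338 0.3765 0.0949] [0.0052 0.2374 0.1775]
True [0.5633 0.3787 0.0936] [-0.1991  0.1636 -0.2602]
ball (array([0.5872, 0.3775, 0.047 ]), np.float64(0.9965662145177177)) 128.325
```

```bash
python3 - <<'E'
from h import *
goto([.45,.0,.25],45)
v=shot(TQ[:2]+[-.02,0],97,.2); a=rect(*v,TQ[:2]+[-.032,0],.015,.1,.0005)
old=cv2.cvtColor(cv2.imread("pics/wa.png")[:,:400],cv2.COLOR_BGR2RGB)
d=(np.abs(a.astype(int)-old).max(2)>40)[60:360,60:340]; print("changed",d.mean())
if d.mean()<.02: print(robot.close_job())
E
```

```text
changed 0.005702380952380953
the job is handed in; nothing more can be done
None
```

The job is handed in at roughly 130 s of the 210 s: the three weights on the bench (56, 48 and 40 mm; there was no 64 mm) are stacked on the stem with slots at least 90° apart, both tools sit in their cutouts, and the lever was then pushed to its stop; the verdict was not shown.

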